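# Clamp a load cell in its test fixture with the eccentric clamp

## Robot

A 6-joint arm with a two-finger parallel gripper is mounted at the origin on the work surface. World frame = base frame: x ahead of the robot, y to its left, z up, the work surface at z = 0. Lengths are in mm, angles in degrees, forces in N, time in s.
With the tool pointing down it reaches from about 350 to 850 mm from the base axis. Payload 8.1 kg.
Tool frame: the origin (TCP) lies at the very end of the fingers, on their centre line; the grasp point (between the pads) lies 19 mm behind it (r.grip_point_offset is the distance from the TCP to the grasp point, in mm); z points along the fingers, y is the line along which they close (so a half turn about z gives the same grasp; the last joint's range is limited). The gripper opens to 85 mm and grips with 20 to 120 N. Pads are 22 mm wide; open, the fingers measure 114 mm over their backs; the gripper's body (76 mm by 85 mm) begins 54 mm behind the grasp point. The pads swing forward as they close: fully open they stand 13 mm farther back than shut.
Start: joints at [-73.304, 7.471, 85.268, -0, 87.261, -4.893], TCP at [220.788, -557.905, 231.292] pointing down, gripper open.
Joint ranges: [-169.43, 169.43], [-51.17, 129.36], [1.28, 143.12], [-76.62, 256.62], [0, 156.53], [-152.29, 152.29]. Speed limits (degrees/s): [136.94, 136.94, 159.86, 180, 180, 180].

## Interface

Orientations are given as [roll, pitch, yaw] about the fixed x, y, z axes, in that order (R = Rz(yaw) Ry(pitch) Rx(roll)).
In Python, from bench import status, eyes, r gives the robot as it stands.
- The arm moves only by the shell command python3 -m handwheel 'ROWS' [FORCE]. ROWS is a JSON object whose one key "series" holds a list that holds one entry, the list of rows, each a list of 7 numbers: the shift along the tool's x, y, z in cm, then the turn, a rotation vector about the tool's x, y, z in rad, then the opening, from 0 (shut) to 1 (fully open). In form: {"series": [[[tx, ty, tz, rx, ry, rz, claw], ...]]}. A call has 1 to 12 rows; each row is the pose to reach, as a shift and turn from the pose commanded when the call began, along the tool's axes at that moment; what a row does not reach only later rows make up. A row lasts 1/8 s, in which the tool goes at most 62.5 mm and 10.7 degrees, less where a joint would pass 70% of its speed; a pose out of reach is approached as far as the arm can. A call with a gripper value outside its range is refused whole. The fingers move at their own pace and stop on an object; FORCE is the grip in N (left out, the last holds). Time passes only in rows, so rows that repeat a pose let the fingers close. It gives the time, the measured TCP pose, the force, the opening and the grip force at its end, in the units of the state.
- status.sense(): the state, without advancing time (a new reading comes with each control period).
- eyes.snapshot(name): name is "scene" or "top"; returns a dict with "img" (384x512x3 uint8, red, green, blue), "mtx" (3x3 intrinsics, pixels), "R" (3x3) and "t" (3): a world point X has camera coordinates R X + t. Camera axes: x right, y down, z forward; pixel columns grow to the right and rows downward; lengths in mm; the calibration is good to about 2 mm. A picture is of the moment at which its call begins. There is no depth.
- r.hand_in(): hands the job in; it is judged then, once.
The state is a dict: "time": time; "joint_pos": joint angles; "qd": joint speeds; "joint_efforts": joint torques, N m; "tool_pos": TCP position; "tcp_rot": TCP orientation; "ft_force": force on the tool from outside, world axes, zero at the start; "wrist_torque": the same for the moment, N m; "finger_gap": finger opening in mm; "grip_force": force on a finger pad.
Only numpy, scipy, OpenCV 4.12 (cv2) and the standard library are available. Lean on these libraries where they do the work, as an engineer would, in place of code of your own. Each camera call takes 0.05 s, during which the arm holds its last target. There are 200 camera calls.

## Task

Fit the loose load cell into the test fixture: lay it flat on the plate between the locating pins and the clamp, without dropping it, and slide it gently home, its flank against both pins and its plain end against the green end stop. Then turn the red wing of the eccentric clamp clockwise until its lobe bears on the cell and holds it so with about 15 N; do not overtighten it, 40 N spoils a load cell. Leave the other things where they are.

Things in the scene. Friction and masses are not known exactly. Their poses are not given: they have to be found in the camera images.
- cell: The loose load cell: aluminium bar 150 long (its x) x 30 wide (y) x 25 high (z), 0.28 kg, white patch on top. Origin: centre of its underside, midway along the 150. +x is the plain end; at the -x end a black connector 16 wide sticks out 12 more.
- cell_end (a point): Middle of the cell's plain end face: 75 along +x from its origin, 12.5 up.
- fixture: Steel base plate 150 (x) x 220 (y) x 12 thick, fixed. Origin: centre of its underside. Nest: the cell lies on it, its x along the plate's -y, centre at x 20, y 0. Locating pins 12 dia, 20 tall, at x 41, y 55 and -55 bear on its far flank (x 35), the clamp on its near flank (x 5). Fingers have room beside the cell only from y -40 to 0. Open, the lobe leaves 5 to 10 play across.
- stop: Green end-stop block bolted on the plate, 40 (x) x 14 (y) x 20 high. Origin: bottom middle of its stop face, at fixture x 20, y -75, z 12; the face looks to fixture +y and takes the cell's plain end.
- stop_face (a point): Point on the stop face 12.5 above the plate, axes as the fixture's: where the middle of the cell's plain end belongs.
- clamp: The eccentric clamp: grey foot 52 x 50 x 6 on the plate, carrying wing and lobe. Origin: on the pivot axis, foot's underside, at fixture x -15 +- 1 (slotted foot), y 35; axes as the fixture's. Lobe: dark steel disc with brass top, 40 dia, 20 to 38 above the bench, its centre 9 off the pivot, dot on the far side. Keep the cell under 40 N from it.
- cam (a joint): Angle of the red wing, growing clockwise from above; 0 = wing along the fixture's y; starts 0 to 0.2, range -0.4 to 2.4. Drag when free about 0.12 N m. The wing is re-indexed on the lobe each setup, so the lobe bears anywhere from 0.85 to 1.5; from there 0.01 rad adds 2 to 3 N on the cell, and at 15 N the wrist feels 0.4 to 0.65 N m more than free (pausing to read). Holds by friction.
- cam_grip (a point): Middle of the red wing grip, on the pivot axis, 57 above the bench: a bar 48 long (its y) x 12 thick (x) x 22 high, underside 46 and top 68 above the bench; its axes turn with it. The cell's top lies at 37 when in the nest.
- brass_big: Brass knob weight, 48 dia, 75 tall; leave alone. Origin under its centre.
- brass_small: Small brass knob weight, 24 dia, 36 tall, standing on a corner of the fixture plate; leave alone. Origin under its centre.
- iron_weight: Black iron block weight with a bar handle, 70 x 120 x 71 high; leave alone. Origin under its centre.
- screw_dish: Blue bowl, 70 dia, 28 high; leave alone. Origin under its centre.
- driver: Yellow-handled screwdriver, 170 long, lying; leave alone.
- cell_tray: Blue tray 190 x 170 x 45 high with two other load cells in it; leave alone. Origin under its centre.
- spacer: Dark steel spacer plate 50 x 50 x 10 with two holes; leave alone. Origin under its centre.
There are look-alikes about, which are no part of the job. What is meant by the cell is not purple, and is the smaller of those in its own colour.

How it is judged (in metres and radians):
On the way, in this order (a step that is already met when the one before it is completed fails the run):
1. the cell lies flat in the nest with its plain end home against the end stop, the lobe still off it (y of cell_end in the frame of stop_face between -0.002 and 0.002 m and angle between the x axis of cell and the y axis of fixture, either way round below 0.1 rad and z of cell in the frame of fixture below 0.0145 m and angle between cell's own z axis and vertical below 0.06 rad and contact force between clamp and cell below 1 N), for 0.2 s.
2. the lobe bears on the cell (contact force between clamp and cell above 8 N), for 0.2 s.
At the end, for the whole second after the job is handed in: The load cell lies flat on the plate, at rest, plain end within 2 mm of the stop face, flank against both pins (middle within 2 mm of its place across, square to the plate within 0.025 rad), and the clamp, let go, presses it with 8 to 30 N (y of cell_end in the frame of stop_face between -0.002 and 0.002 m and angle between the x axis of cell and the y axis of fixture, either way round below 0.1 rad and z of cell in the frame of fixture below 0.0145 m and angle between cell's own z axis and vertical below 0.06 rad and contact force between clamp and cell between 8 and 30 N and x of cell in the frame of fixture between 0.018 and 0.022 m and angle between the x axis of cell and the y axis of fixture, either way round below 0.025 rad and linear speed of cell below 0.01 m/s); the robot touches nothing.
It fails at once if the clamp pressed the cell with more than 40 N (contact force between clamp and cell above 40 N).
It fails at once if the cell was rammed against the end stop with more than 60 N (contact force between stop and cell above 60 N).
It fails at once if the cell was dropped into the fixture: faster than 0.35 m/s less than 15 mm above the plate (horizontal distance between cell and fixture below 0.1 m and z of cell in the frame of fixture below 0.027 m and linear speed of cell above 0.35 m/s).
It fails at once if a bystander was moved by more than 30 mm (distance of any of brass_big, brass_small, iron_weight, screw_dish, driver, cell_tray, spacer from where it was at the start of the episode above 0.03 m).
It also fails if it takes over 64 s, if anything falls off the work surface, if the arm or the gripper's body presses on something with over 40 N, if the wrist force passes 120 N, or if a joint passes its speed limit or range.

## Working session

There is one attempt and no reset: what is moved stays moved. The work goes in short steps, Python scripts to look and compute and a shell command to move; the robot and the scene stay as the last step left them, time stands still between calls to the robot, and variables do not carry over. Pictures are saved under pics/ and viewed, at most 10 in all, crops included, and the job is handed in when it is done.

```bash
mkdir -p pics; ls
python3 - <<'E'
from bench import status, eyes, r
import cv2
for n in("scene","top"):
    s=eyes.snapshot(n); cv2.imwrite(f"pics/{n}0.png",cv2.resize(s["img"][:,:,::-1],(800,600),interpolation=cv2.INTER_CUBIC))
    cv2.imwrite(f"{n}0raw.png",s["img"][:,:,::-1])
    print(n,s["mtx"].round(1).tolist(),s["R"].round(4).tolist(),s["t"].round(1).tolist())
print(status.sense())
E
```

```text
pics
scene [[384.9, 0.0, 253.2], [0.0, 384.9, 193.4], [0.0, 0.0, 1.0]] [[-0.3925, 0.9195, -0.0217], [0.5815, 0.2298, -0.7804], [-0.7126, -0.3189, -0.6249]] [179.7, -275.6, 1484.3]
top [[411.5, 0.0, 254.8], [0.0, 411.5, 195.8], [0.0, 0.0, 1.0]] [[0.0214, -0.9998, 0.0028], [-0.9963, -0.0215, -0.0832], [0.0832, -0.001, -0.9965]] [24.6, 551.6, 1164.3]
{'time': 0.1, 'joint_pos': array([-7.33031009e+01,  7.51064606e+00,  8.53249872e+01,  1.90910977e-04,
        8.72593675e+01, -4.89319132e+00]), 'qd': array([ 0.05510149, -0.07961972, -0.18047555, -0.00338257, -0.03667253,
        0.03128419]), 'joint_efforts': array([ 5.54466878e-04, -5.70952141e+01, -5.01943302e+01, -3.87748341e-04,
        8.19184439e-03, -2.24592407e-05]), 'tool_pos': array([ 220.65635121, -557.42079822,  230.33205097]), 'tcp_rot': array([-1.79905362e+02, -8.29340536e-03,  2.15900743e+01]), 'ft_force': array([-0.48274997,  0.68520882, -0.4296972 ]), 'wrist_torque': array([-0.02420001,  0.04281025, -0.02076332]), 'grip_force': 0.0, 'finger_gap': 85.5257930918235}
```

View pics/scene0.png

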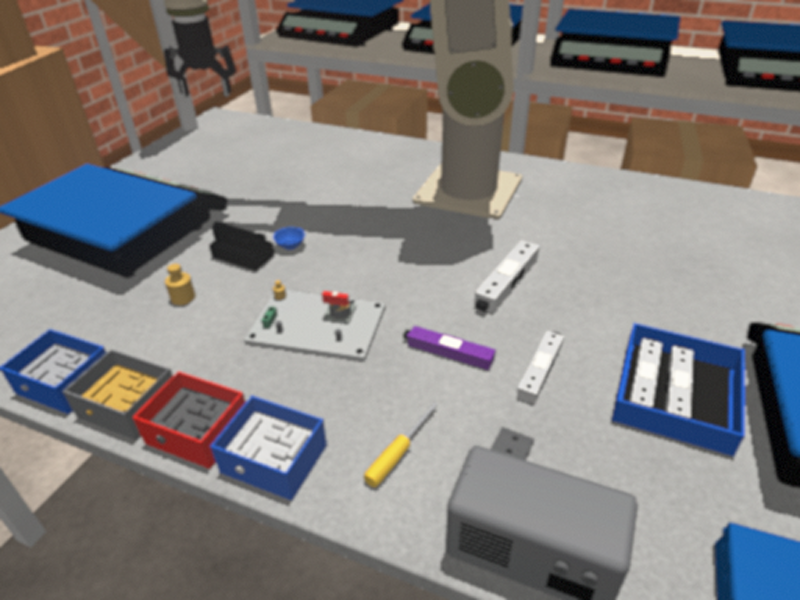

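View pics/top0.png

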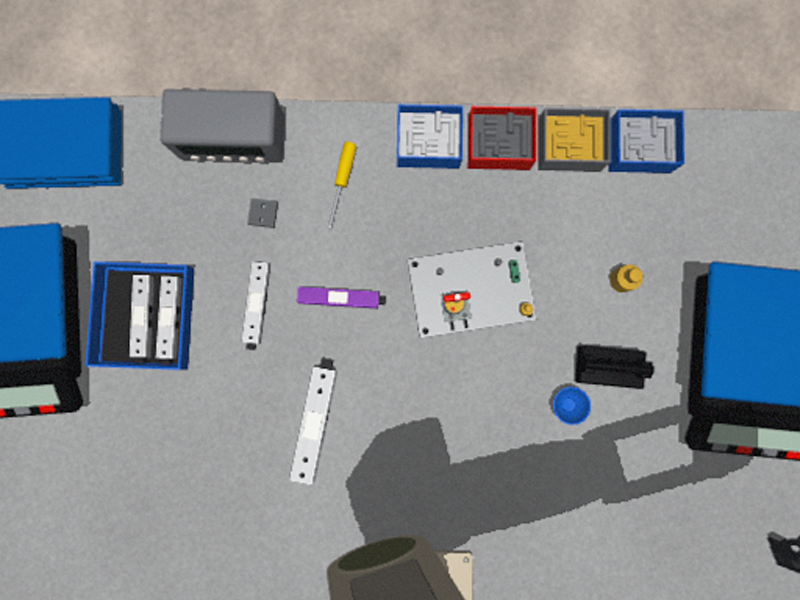

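Top view (800x600): the loose cell candidates are the small silver bar (257,303) with connector at (251,346), the large silver bar (313,420), the purple bar (338,297) and the two in the tray (140,315) and (168,315). I choose (257,303): silver, smaller, loose. Fixture: plate centre (472,288), green stop (514,270), wing (457,297), pins (439,271) and (498,262). Now a close crop of both.

Run:
```python
import cv2,numpy as np
t=cv2.imread("top0raw.png");s=cv2.imread("scene0raw.png")
def c(i,x,y,w,h,W,H): return cv2.resize(i[y:y+h,x:x+w],(W,H),interpolation=cv2.INTER_CUBIC)
a=np.hstack([c(t,146,160,40,70,200,350),c(t,255,148,100,70,500,350)])
b=np.hstack([c(s,326,206,40,56,178,250),c(s,150,180,104,50,520,250)])
o=np.zeros((600,700,3),np.uint8);o[:350]=a;o[350:,:698]=b
cv2.imwrite("pics/crop1.png",o)
```

```text
(no output)
```

View pics/crop1.png

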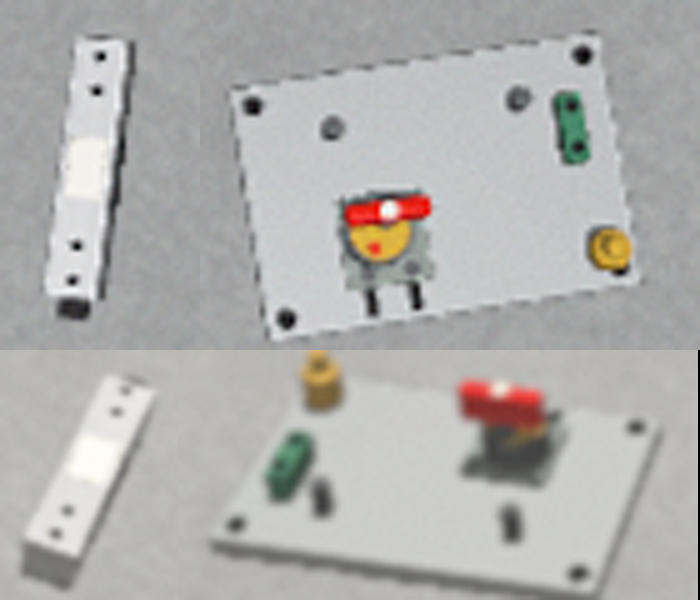

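The crop shows the small silver bar with its black connector at the lower end (75,307), four dark holes on top, and the fixture with stop, pins and wing. The choice is confirmed. I'll triangulate the holes and markers in both views.

```bash
cat > h.py <<'E'
import numpy as np,cv2
C={}
def cams():
    from bench import eyes
    for n in("top","scene"): C[n]=eyes.snapshot(n)
    return C
def ray(c,p):
    d=c["R"].T@np.linalg.inv(c["mtx"])@np.array([p[0],p[1],1.]); return -c["R"].T@c["t"],d/np.linalg.norm(d)
def plane(c,p,z):
    o,d=ray(c,p); return o+d*(z-o[2])/d[2]
def tri(c1,p1,c2,p2):
    o1,d1=ray(c1,p1);o2,d2=ray(c2,p2)
    A=np.stack([d1,-d2],1);k=np.linalg.lstsq(A,o2-o1,rcond=None)[0]
    a=o1+k[0]*d1;b=o2+k[1]*d2; return (a+b)/2,np.linalg.norm(a-b)
def blob(img,p,rad=2.6,mode="dark"):
    g=img.astype(float); 
    if mode=="red": g=-(g[...,0]-g[...,1:].max(-1))
    elif mode=="green": g=-(g[...,1]-g[...,0])
    elif mode=="bright": g=-g.min(-1)
    else: g=g.mean(-1)
    p=np.array(p,float);Y,X=np.mgrid[:g.shape[0],:g.shape[1]]
    for _ in range(4):
        m=np.hypot(X-p[0],Y-p[1])<rad
        ring=np.hypot(X-p[0],Y-p[1]); ring=(ring>=rad)&(ring<rad+1.5)
        w=np.clip(np.median(g[ring])-8-g,0,None)*m
        p=np.array([(X*w).sum(),(Y*w).sum()])/w.sum()
    return p
def project(c,X):
    q=c["mtx"]@(c["R"]@np.asarray(X,float)+c["t"]); return q[:2]/q[2]
E
python3 - <<'E'
from h import *
C=cams();T,S=C["top"],C["scene"]
T_=lambda x,y:((x+.5)/5-.5,(y+.5)/5-.5)
def tc(x,y): a=T_(x,y);return a[0]+146,a[1]+160
def tf(x,y): a=T_(x-200,y);return a[0]+255,a[1]+148
def sc(x,y): return x/4.45+326-.4,(y-350)/4.464+206-.4
def sf(x,y): a=T_(x-178,y-350);return a[0]+150,a[1]+180
L=[("h1",tc(100,57),sc(125,392),2.,"dark"),("h2",tc(97,90),sc(116,412),2.,"dark"),("h3",tc(77,245),sc(68,511),2.,"dark"),("h4",tc(72,280),sc(56,533),2.,"dark"),
("cTL",tf(252,106),sf(578,573),2.6,"dark"),("cBL",tf(287,319),sf(636,427),2.6,"dark"),("cTR",tf(583,54),sf(236,524),2.6,"dark"),
("pinL",tf(332,127),sf(511,510),2.8,"dark"),("pinR",tf(517,98),sf(320,484),2.8,"dark"),
("knob",tf(389,209),sf(500,388),2.2,"bright"),("stopA",tf(571,105),sf(303,440),2,"dark"),("stopB",tf(578,147),sf(282,485),2,"dark"),
("stopgreen",tf(572,128),sf(290,466),6,"green"),("wingred",tf(389,209),sf(501,402),10,"red")]
for n,a,b,rr,m in L:
    pa=blob(T["img"],a,rr,m);pb=blob(S["img"],b,rr,m)
    X,e=tri(T,pa,S,pb); print(n,pa.round(1),pb.round(1),X.round(1),round(e,1))
    if n[0]=='h':print("  z25",plane(T,pa,25).round(1))
    if n[0]=='c' or n[:2]=='st':print("  z12",plane(T,pa,12).round(1),plane(S,pb,12).round(1))
    if n[:3]=='pin':print("  z32",plane(T,pa,32).round(1),plane(S,pb,32).round(1))
    if n=='knob':print("  z68",plane(T,pa,68).round(1),plane(S,pb,68).round(1))
E
```

```text
h1 [165.6 170.8] [354.1 214.2] [600.5 294.9 118.6] 38.9
  z25 [617.6 296.   25. ]
h2 [164.9 177.6] [351.7 219.4] [586.5 296.2  91.1] 27.4
  z25 [597.7 297.1  25. ]
h3 [160.8 208.6] [340.7 241.5] [516.5 303.1 -44.7] 36.5
  z25 [507.9 305.2  25. ]
h4 [160.  215.6] [338.1 246.7] [499.3 304.7 -79.9] 53.5
  z25 [487.9 306.8  25. ]
cTL [265.1 168.8] [229.6 224.3] [631.8   7.3  14.5] 1.7
  z12 [631.8   8.   12. ] [629.7   5.2  12. ]
cBL [271.8 211.4] [241.2 194.9] [507.8 -15.   15.1] 2.3
  z12 [507.4 -14.1  12. ] [504.7 -17.8  12. ]
cTR [331.1 158.6] [161.2 214.5] [ 666.2 -185.6   14.1] 1.7
  z12 [ 666.1 -185.2   12. ] [ 664.6 -188.1   12. ]
pinL [280.9 173.3] [216.2 213.7] [617.9 -38.8  25.3] 2.2
  z32 [616.5 -37.4  32. ] [624.8 -35.9  32. ]
pinR [318.  167.5] [178.2 208.9] [ 637.7 -146.3   23.9] 2.6
  z32 [ 635.8 -143.9   32. ] [ 645.6 -141.5   32. ]
knob [292.3 189.5] [214.1 186.5] [566.7 -67.8  73.5] 1.6
  z68 [566.9 -67.5  68. ] [560.8 -72.3  68. ]
stopA [328.7 168.6] [174.  198.2] [ 628.5 -167.9   49.3] 8.6
  z12 [ 636.4 -178.5   12. ] [ 590.4 -193.4   12. ]
stopB [330.2 176.9] [170.5 206.8] [ 6.151e+02 -1.879e+02  1.000e-01] 6.3
  z12 [ 611.9 -182.9   12. ] [ 627.2 -181.8   12. ]
stopgreen [329.3 174. ] [171.7 201.5] [ 619.1 -178.8   26.2] 2.5
  z12 [ 620.5 -180.3   12. ] [ 605.7 -191.4   12. ]
wingred [291.8 191.2] [214.4 190.1] [563.9 -68.6  58.4] 3.7
```

```bash
cat >> h.py <<'E'
def delta(target,yaw,cur=None,curyaw=None):
    from bench import status
    s=status.sense()
    p=s["tool_pos"] if cur is None else np.array(cur,float); y0=s["tcp_rot"][2] if curyaw is None else curyaw
    a=np.radians(y0);d=np.array(target,float)-p
    dy=(yaw-y0+180)%360-180
    return np.round([d@[np.cos(a),np.sin(a),0]/10,d@[np.sin(a),-np.cos(a),0]/10,-d[2]/10,-np.radians(dy)],3)
def say():
    from bench import status
    s=status.sense()
    for k in("time","tool_pos","tcp_rot","ft_force","wrist_torque","finger_gap","grip_force"):print(k,np.round(s[k],2),end="; ")
    print()
E
python3 - <<'E'
from h import *
C=cams();T,S=C["top"],C["scene"]
P=[]
for a,b in zip([(165.6,170.8),(164.9,177.6),(160.8,208.6),(160,215.6)],[(338.1,246.7),(340.7,241.5),(351.7,219.4),(354.1,214.2)]):
    pa=blob(T["img"],a,2);pb=blob(S["img"],b,2);X,e=tri(T,pa,S,pb);P.append(X);print(X.round(1),round(e,1))
P=np.array(P);c=P.mean(0);v=P[0]+P[1]-P[2]-P[3];ya=np.degrees(np.arctan2(v[1],v[0]));u=v/np.linalg.norm(v)
print(c,ya)
g=c+20*u; print("grip",g)
print(delta([g[0],g[1],150],ya+180,[220.788,-557.905,231.292],21.59));say()
E
```

```text
[617.5 294.   27.9] 2.6
[597.7 295.6  27.6] 2.1
[508.  303.6  27.7] 1.9
[487.9 305.1  29.7] 1.3
[552.80237422 299.57054051  28.23352264] -4.9697647327344106
grip [572.72649617 297.83799976  28.06718818]
[ 64.213 -66.62    8.129  -2.678]
time 0.3; tool_pos [ 220.75 -557.73  230.96]; tcp_rot [-179.97   -0.     21.59]; ft_force [-0.52  0.71  0.48]; wrist_torque [-0.    0.03 -0.01]; finger_gap 85.44; grip_force 0.0;
```

```bash
python3 -m handwheel '{"series": [[[64.2,-66.6,4,0,0,-2.678,1],[64.2,-66.6,4,0,0,-2.678,1],[64.2,-66.6,4,0,0,-2.678,1],[64.2,-66.6,4,0,0,-2.678,1],[64.2,-66.6,4,0,0,-2.678,1],[64.2,-66.6,4,0,0,-2.678,1],[64.2,-66.6,4,0,0,-2.678,1],[64.2,-66.6,4,0,0,-2.678,1],[64.2,-66.6,4,0,0,-2.678,1],[64.2,-66.6,4,0,0,-2.678,1],[64.2,-66.6,4,0,0,-2.678,1],[64.2,-66.6,4,0,0,-2.678,1]]]}'; python3 -c "
from h import *
say();print(delta([572.7,297.8,100],175.03))"
```

```text
time: 1.8
tool_pos: [506.4, 137.2, 199.1]
tcp_rot: [180.0, 0.1, 150.9]
ft_force: [1.1, -0.4, 0.8]
finger_gap: 85.7
grip_force: 0.0
time 1.8; tool_pos [506.43 137.23 199.09]; tcp_rot [1.7998e+02 5.0000e-02 1.5088e+02]; ft_force [ 1.14 -0.42  0.83]; wrist_torque [-0.03 -0.05  0.01]; finger_gap 85.71; grip_force 0.0; 
[ 2.026 17.253  9.909 -0.422]
```

```bash
python3 -m handwheel '{"series": [[[1,14,8,0,0,-0.33,0.8],[1,14,8,0,0,-0.33,0.8],[1,14,8,0,0,-0.33,0.8],[1,14,8,0,0,-0.33,0.8],[1,14,8,0,0,-0.33,0.8]]]}'; python3 -c "
from h import *
say();print(delta([572.7,297.8,60],175.03))"
```

```text
time: 2.42
tool_pos: [566.0, 261.4, 119.1]
tcp_rot: [-180.0, -0.0, 169.4]
ft_force: [0.4, 0.3, 0.4]
finger_gap: 68.1
grip_force: 0.0
time 2.42; tool_pos [566.03 261.44 119.12]; tcp_rot [-179.98   -0.    169.42]; ft_force [0.37 0.3  0.43]; wrist_torque [-0.04 -0.01 -0.04]; finger_gap 68.14; grip_force 0.0; 
[ 0.012  3.696  5.912 -0.098]
```

```bash
python3 -m handwheel '{"series": [[[0,3.7,5.9,0,0,-0.098,0.8],[0,3.7,5.9,0,0,-0.098,0.8],[0,3.7,8.4,0,0,-0.098,0.8],[0,3.7,10.4,0,0,-0.098,0.8],[0,3.7,11.4,0,0,-0.098,0.8],[0,3.7,11.4,0,0,-0.098,0.8]]]}'; python3 -c "
from h import *
say();print(delta([572.7,297.8,5],175.03))"
```

```text
time: 3.18
tool_pos: [572.6, 297.6, 4.7]
tcp_rot: [-180.0, -0.0, 175.0]
ft_force: [-0.1, -0.5, 0.5]
finger_gap: 68.2
grip_force: 0.0
time 3.18; tool_pos [572.59 297.58   4.68]; tcp_rot [-1.7997e+02 -5.0000e-02  1.7498e+02]; ft_force [-0.06 -0.48  0.52]; wrist_torque [0.05 0.01 0.01]; finger_gap 68.16; grip_force 0.0; 
[-0.009  0.023 -0.032 -0.001]
```

```bash
python3 -m handwheel '{"series": [[[0,0,0,0,0,0,0.2],[0,0,0,0,0,0,0.2],[0,0,0,0,0,0,0.2],[0,0,0,0,0,0,0.2],[0,0,0,0,0,0,0.2],[0,0,0,0,0,0,0.2]]]}' 60
python3 - <<'E'
from h import *
import cv2
say();C=cams()
i=np.vstack([cv2.resize(C["top"]["img"][150:240,130:220],(500,300)),cv2.resize(C["scene"]["img"][180:270,300:390],(500,300))])
cv2.imwrite("pics/g.png",i[:,:,::-1])
E
```

```text
time: 3.92
tool_pos: [573.8, 298.6, 6.2]
tcp_rot: [179.9, 0.1, 175.0]
ft_force: [-0.9, -0.0, 6.3]
finger_gap: 28.7
grip_force: 60.7
time 3.92; tool_pos [573.8  298.62   6.24]; tcp_rot [1.7995e+02 1.1000e-01 1.7503e+02]; ft_force [-0.91 -0.03  6.34]; wrist_torque [-0.09  0.12  0.01]; finger_gap 28.73; grip_force 60.67;
```

View pics/g.png

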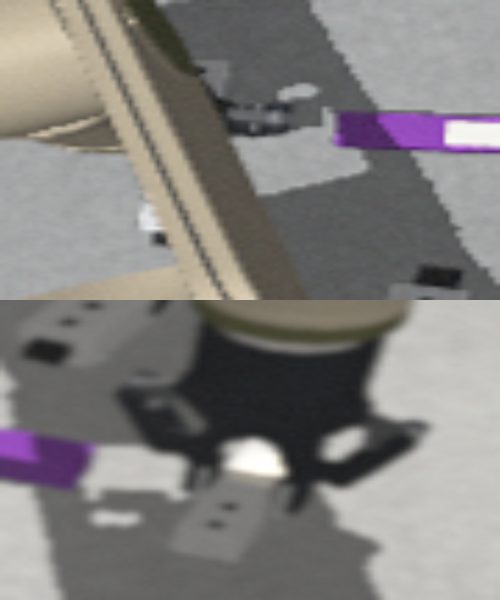

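The grip holds (gap 28.7, 60 N) and the cell sits square between the fingers. Lift and carry it over the nest.

```bash
python3 -m handwheel '{"series": [[[0,0,-1,0,0,0,0.2],[0,0,-4,0,0,0,0.2],[0,0,-8,0,0,0,0.2],[0,0,-11,0,0,0,0.2],[0,0,-11,0,0,0,0.2],[0,0,-11,0,0,0,0.2]]]}' 60; python3 -c "
from h import *
say();print(delta([606.5,-110,115],100.07))"
```

```text
time: 4.78
tool_pos: [571.9, 297.8, 113.2]
tcp_rot: [-179.9, -0.1, 175.0]
ft_force: [-0.1, -0.2, -4.0]
finger_gap: 29.0
grip_force: 59.8
time 4.78; tool_pos [571.9  297.82 113.17]; tcp_rot [-1.7994e+02 -1.1000e-01  1.7503e+02]; ft_force [-0.15 -0.23 -3.98]; wrist_torque [-0.01 -0.05  0.01]; finger_gap 29.0; grip_force 59.76; 
[ -6.981 -40.329  -0.183   1.308]
```

```bash
python3 -m handwheel '{"series": [[[-1,-4,0,0,0,0.13,0.2],[-2,-9,0,0,0,0.3,0.2],[-7,-40.3,0,0,0,1.308,0.2],[-7,-40.3,0,0,0,1.308,0.2],[-7,-40.3,0,0,0,1.308,0.2],[-7,-40.3,0,0,0,1.308,0.2],[-7,-40.3,0,0,0,1.308,0.2],[-7,-40.3,0,0,0,1.308,0.2],[-7,-40.3,0,0,0,1.308,0.2],[-7,-40.3,0,0,0,1.308,0.2],[-7,-40.3,0,0,0,1.308,0.2],[-7,-40.3,0,0,0,1.308,0.2]]]}' 60
python3 - <<'E'
from h import *
import cv2
say();print(delta([606.5,-110,60],100.07))
E
```

```text
time: 6.28
tool_pos: [607.7, -108.5, 114.8]
tcp_rot: [-180.0, -0.0, 100.2]
ft_force: [1.0, -1.1, -3.2]
finger_gap: 28.9
grip_force: 60.0
time 6.28; tool_pos [ 607.71 -108.45  114.83]; tcp_rot [-180.     -0.    100.19]; ft_force [ 0.98 -1.1  -3.18]; wrist_torque [-0.03  0.01 -0.02]; finger_gap 28.89; grip_force 59.99; 
[-1.310e-01 -1.470e-01  5.483e+00  2.000e-03]
```

```bash
python3 -m handwheel '{"series": [[[-0.1,-0.1,2,0,0,0,0.2],[-0.1,-0.1,4,0,0,0,0.2],[-0.1,-0.1,6.2,0,0,0,0.2],[-0.1,-0.1,6.2,0,0,0,0.2],[-0.1,-0.1,6.2,0,0,0,0.2]]]}' 60
python3 - <<'E'
from h import *
import cv2
say();C=cams()
cv2.imwrite("raw_t.png",C["top"]["img"][...,::-1]);cv2.imwrite("raw_s.png",C["scene"]["img"][...,::-1])
i=np.hstack([cv2.resize(C["top"]["img"][140:230,255:345],(400,400),interpolation=2),cv2.resize(C["scene"]["img"][150:240,145:235],(400,400),interpolation=2)])
cv2.imwrite("pics/n.png",i[:,:,::-1])
E
```

```text
time: 6.9
tool_pos: [606.7, -110.5, 52.6]
tcp_rot: [-180.0, -0.0, 100.1]
ft_force: [0.6, -0.2, -2.5]
finger_gap: 28.8
grip_force: 59.9
time 6.9; tool_pos [ 606.67 -110.47   52.6 ]; tcp_rot [-1.7996e+02 -2.0000e-02  1.0008e+02]; ft_force [ 0.56 -0.17 -2.51]; wrist_torque [-0.08 -0.03 -0.03]; finger_gap 28.81; grip_force 59.87;
```

View pics/n.png

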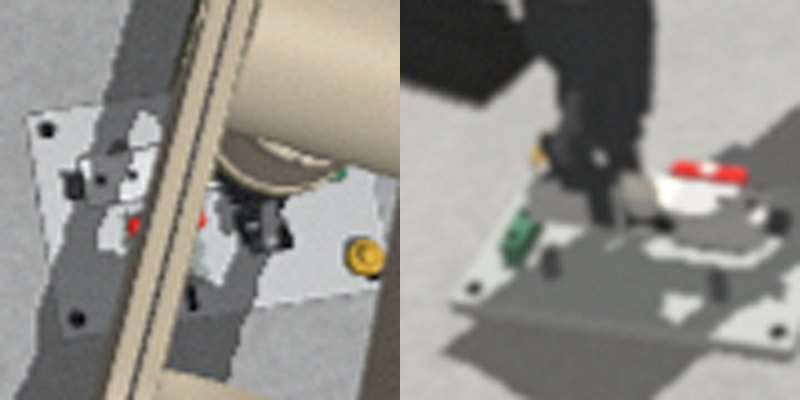

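Top view half: the cell hangs over the plate with connector at about (75,185) and holes (102,181) and (133,175); scene half shows it behind the pins and above the stop. I'll check the across-position from those holes.

Run:
```python
from h import *
C=cams();T,S=C["top"],C["scene"]
a=np.radians(10.07);fx=np.array([np.cos(a),np.sin(a)]);fy=np.array([-fx[1],fx[0]]);o=np.array([587,-100.3])
for p in((278,180.6),(285,179.2)):
    q=blob(T["img"],p,2)
    for z in(71.4,74): 
        X=plane(T,q,z)[:2]-o;print(q.round(1),z,"fix x,y",X@fx,X@fy)
for n,p in(("pinL",(280.9,173.3)),):
    q=blob(T["img"],p,2.8);X=plane(T,q,27)[:2]-o;print(q.round(1),X@fx,X@fy)
g=status=None
from bench import status
d=status.sense()["tool_pos"][:2]-o;print("tcp",d@fx,d@fy)
```

```text
[277.2 179.7] 71.4 fix x,y 19.082526104018065 73.28220999911537
[277.2 179.7] 74 fix x,y 18.789772519545465 73.47939244386755
[284.  178.4] 71.4 fix x,y 19.759925400491085 53.96911137037533
[284.  178.4] 74 fix x,y 19.465619563370826 54.21054955710582
[281.3 172.4] 43.21795172960779 54.6886116384364
tcp 18.536997840184124 -13.870995704691715
```

```bash
python3 -m handwheel '{"series": [[[0,-0.2,0.5,0,0,0,0.2],[0,-0.2,1,0,0,0,0.2],[0,-0.2,1.5,0,0,0,0.2],[0,-0.2,2,0,0,0,0.2],[0,-0.2,2.5,0,0,0,0.2],[0,-0.2,3,0,0,0,0.2],[0,-0.2,3,0,0,0,0.2],[0,-0.2,3,0,0,0,0.2]]]}' 60; python3 -c "
from h import *
say()"
```

```text
time: 8.1
tool_pos: [605.0, -110.9, 23.0]
tcp_rot: [180.0, 0.0, 100.1]
ft_force: [-0.1, -0.6, -2.0]
finger_gap: 28.5
grip_force: 59.9
time 8.1; tool_pos [ 605.01 -110.87   23.03]; tcp_rot [179.99   0.   100.09]; ft_force [-0.11 -0.62 -2.03]; wrist_torque [-0.05 -0.02 -0.02]; finger_gap 28.55; grip_force 59.9;
```

No contact so far. Lower the last few mm in small steps.

```bash
python3 -m handwheel '{"series": [[[0,0,0.1,0,0,0,0.2],[0,0,0.2,0,0,0,0.2],[0,0,0.3,0,0,0,0.2],[0,0,0.3,0,0,0,0.2],[0,0,0.3,0,0,0,0.2]]]}' 60;  python3 -m handwheel '{"series": [[[0,0,0.1,0,0,0,0.2],[0,0,0.1,0,0,0,0.2]]]}' 60;python3 -m handwheel '{"series": [[[0,0,0.06,0,0,0,0.2],[0,0,0.06,0,0,0,0.2]]]}' 60
```

```text
time: 8.72
tool_pos: [604.9, -110.9, 19.9]
tcp_rot: [180.0, -0.0, 100.1]
ft_force: [0.1, 0.5, -3.0]
finger_gap: 28.4
grip_force: 59.9
time: 8.98
tool_pos: [604.8, -110.8, 18.8]
tcp_rot: [-180.0, -0.0, 100.1]
ft_force: [-0.2, -0.1, -2.5]
finger_gap: 28.7
grip_force: 59.9
time: 9.22
tool_pos: [604.9, -110.9, 18.3]
tcp_rot: [-180.0, -0.0, 100.1]
ft_force: [-0.7, 1.2, -2.9]
finger_gap: 28.8
grip_force: 60.1
```

```bash
for i in 1; do python3 -m handwheel '{"series": [[[0,0,0.06,0,0,0,0.2],[0,0,0.06,0,0,0,0.2]]]}';  python3 -m handwheel '{"series": [[[0,0,0.06,0,0,0,0.2],[0,0,0.06,0,0,0,0.2]]]}' ;python3 -m handwheel '{"series": [[[0,0,0.06,0,0,0,0.2],[0,0,0.06,0,0,0,0.2]]]}'; done | egrep 'pos|force|rot'
```

```text
tool_pos: [605.1, -110.9, 18.2]
tcp_rot: [180.0, 0.0, 100.1]
ft_force: [-3.3, 1.9, 3.7]
grip_force: 60.7
tool_pos: [605.2, -110.9, 18.2]
tcp_rot: [180.0, 0.0, 100.1]
ft_force: [-5.9, 1.0, 9.4]
grip_force: 61.4
tool_pos: [605.2, -110.9, 18.2]
tcp_rot: [180.0, 0.0, 100.1]
ft_force: [-8.6, 2.4, 13.9]
grip_force: 62.2
```

```bash
python3 -m handwheel '{"series": [[[0,0,-0.12,0,0,0,0.2],[-0.1,0,-0.13,0,0,0,0.2],[-0.2,0,-0.13,0,0,0,0.2],[-0.3,0,-0.13,0,0,0,0.2],[-0.4,0,-0.13,0,0,0,0.2],[-0.5,0,-0.13,0,0,0,0.2],[-0.5,0,-0.13,0,0,0,0.2]]]}' | egrep 'pos|force|rot'; for i in 1; do python3 -m handwheel '{"series": [[[-0.05,0,0,0,0,0,0.2],[-0.1,0,0,0,0,0,0.2],[-0.1,0,0,0,0,0,0.2]]]}'; python3 -m handwheel '{"series": [[[-0.05,0,0,0,0,0,0.2],[-0.05,0,0,0,0,0,0.2]]]}'; done| egrep 'pos|force|rot'
```

```text
tool_pos: [606.3, -115.8, 18.2]
tcp_rot: [179.9, 0.0, 100.1]
ft_force: [-0.5, 2.8, 4.4]
grip_force: 61.0
tool_pos: [606.5, -116.6, 18.2]
tcp_rot: [179.9, -0.0, 100.1]
ft_force: [0.0, 3.9, 5.5]
grip_force: 61.0
tool_pos: [606.6, -117.1, 18.2]
tcp_rot: [179.9, -0.0, 100.1]
ft_force: [-1.0, 4.3, 5.2]
grip_force: 61.0
```

```bash
for i in 1; do python3 -m handwheel '{"series": [[[-0.05,0,0,0,0,0,0.2],[-0.1,0,0,0,0,0,0.2],[-0.1,0,0,0,0,0,0.2]]]}'; python3 -m handwheel '{"series": [[[-0.05,0,0,0,0,0,0.2],[-0.05,0,0,0,0,0,0.2]]]}';  python3 -m handwheel '{"series": [[[-0.05,0,0,0,0,0,0.2],[-0.05,0,0,0,0,0,0.2]]]}';done| egrep 'pos|force|rot'
```

```text
tool_pos: [606.8, -118.1, 18.2]
tcp_rot: [179.9, 0.0, 100.1]
ft_force: [-0.1, 4.1, 4.8]
grip_force: 61.0
tool_pos: [606.8, -118.5, 18.2]
tcp_rot: [179.9, -0.0, 100.1]
ft_force: [-1.3, 3.5, 5.2]
grip_force: 61.0
tool_pos: [606.8, -118.6, 18.2]
tcp_rot: [180.0, -0.0, 100.1]
ft_force: [-1.5, 6.2, 6.0]
grip_force: 61.1
```

```bash
for i in 1; do python3 -m handwheel '{"series": [[[-0.06,0,0,0,0,0,0.2],[-0.06,0,0,0,0,0,0.2]]]}'; python3 -m handwheel '{"series": [[[0,0.05,0,0,0,0,0.2],[0,0.1,0,0,0,0,0.2],[0,0.1,0,0,0,0,0.2]]]}';  python3 -m handwheel '{"series": [[[0,0.05,0,0,0,0,0.2],[0,0.05,0,0,0,0,0.2]]]}';python3 -m handwheel '{"series": [[[0,0.05,0,0,0,0,0.2],[0,0.05,0,0,0,0,0.2]]]}';done| egrep 'pos|force|rot'
```

```text
tool_pos: [606.9, -118.6, 18.2]
tcp_rot: [180.0, -0.1, 100.1]
ft_force: [-2.4, 8.8, 7.6]
grip_force: 61.3
tool_pos: [606.9, -118.6, 18.2]
tcp_rot: [-179.9, -0.1, 100.1]
ft_force: [-7.4, 7.4, 11.9]
grip_force: 62.0
tool_pos: [606.9, -118.5, 18.2]
tcp_rot: [-179.9, -0.1, 100.1]
ft_force: [-9.7, 7.5, 13.5]
grip_force: 62.2
tool_pos: [606.9, -118.5, 18.2]
tcp_rot: [-179.8, -0.1, 100.1]
ft_force: [-13.0, 6.9, 15.8]
grip_force: 62.4
```

Run:
```python
from h import *
import cv2
C=cams();T,S=C["top"],C["scene"]
a=np.radians(10.07);fx=np.array([np.cos(a),np.sin(a)]);fy=np.array([-fx[1],fx[0]]);o=np.array([587,-100.3])
for xx,yy in((20,65),(20,45),(41,55)):
    w=o+xx*fx+yy*fy;p=project(T,[*w,39 if xx==20 else 34]);q=blob(T["img"],p,2)
    X=plane(T,q,39 if xx==20 else 34)[:2]-o;print(p.round(1),q.round(1),"fix",X@fx,X@fy)
i=np.hstack([cv2.resize(T["img"][150:210,260:320],(400,400),interpolation=2),cv2.resize(S["img"][180:240,160:220],(400,400),interpolation=2)])
cv2.imwrite("pics/m.png",i[:,:,::-1])
```

```text
[279.4 180.3] [279.2 181.5] fix 16.712731380372013 66.09891423269904
[286.3 179.3] [285.5 180.5] fix 16.855337319628973 47.78380239059353
[281.5 172.8] [281.1 173. ] fix 40.70943674323459 56.21485579417946
```

View pics/m.png

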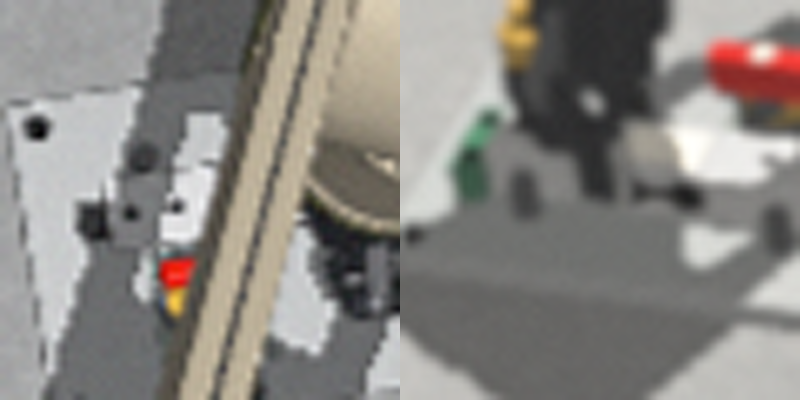

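Top half: cell (holes at (130,213), (176,206)) sits about 3 mm short of the pin at (145,157). It's pressed down too hard to slide, so I'll ease off downward and continue toward the pins.

```bash
for i in 1; do python3 -m handwheel '{"series": [[[0,0,-0.05,0,0,0,0.2],[0,0,-0.1,0,0,0,0.2],[0,0,-0.1,0,0,0,0.2]]]}'; python3 -m handwheel '{"series": [[[0,0,-0.05,0,0,0,0.2],[0,0,-0.05,0,0,0,0.2]]]}';done| egrep 'pos|force|rot'
```

```text
tool_pos: [606.9, -118.5, 18.2]
tcp_rot: [-179.8, -0.1, 100.1]
ft_force: [-7.4, 6.2, 7.3]
grip_force: 61.3
tool_pos: [607.0, -118.5, 18.2]
tcp_rot: [-179.8, -0.1, 100.1]
ft_force: [-4.9, 5.6, 3.2]
grip_force: 60.8
```

```bash
for i in 1; do python3 -m handwheel '{"series": [[[0,0.05,0,0,0,0,0.2],[0,0.05,0,0,0,0,0.2]]]}';done| egrep 'pos|force|rot'
```

```text
tool_pos: [607.1, -118.5, 18.2]
tcp_rot: [-179.8, -0.1, 100.1]
ft_force: [-6.9, 5.6, 5.3]
grip_force: 61.0
```

```bash
for i in 1; do python3 -m handwheel '{"series": [[[0,0,-0.05,0,0,0,0.2],[0,0,-0.05,0,0,0,0.2]]]}'; python3 -m handwheel '{"series": [[[0,0.04,-0.04,0,0,0,0.2],[0,0.08,-0.04,0,0,0,0.2],[0,0.08,-0.04,0,0,0,0.2]]]}'; python3 -m handwheel '{"series": [[[0,0.05,0,0,0,0,0.2],[0,0.1,-0.03,0,0,0,0.2],[0,0.1,-0.03,0,0,0,0.2]]]}';done| egrep 'pos|force|rot'
```

```text
tool_pos: [607.1, -118.5, 18.3]
tcp_rot: [-179.8, -0.1, 100.1]
ft_force: [-4.4, 5.0, -0.3]
grip_force: 60.5
tool_pos: [607.8, -118.4, 18.3]
tcp_rot: [-179.8, -0.1, 100.1]
ft_force: [-3.3, 4.1, -0.0]
grip_force: 60.1
tool_pos: [608.8, -118.2, 18.5]
tcp_rot: [-179.8, -0.1, 100.1]
ft_force: [-3.3, 3.4, -2.5]
grip_force: 60.0
```

```bash
for i in 1; do python3 -m handwheel '{"series": [[[0,0.05,0,0,0,0,0.2],[0,0.05,0,0,0,0,0.2]]]}';python3 -m handwheel '{"series": [[[0,0.05,0,0,0,0,0.2],[0,0.05,0,0,0,0,0.2]]]}';python3 -m handwheel '{"series": [[[0,0.05,0,0,0,0,0.2],[0,0.05,0,0,0,0,0.2]]]}';python3 -m handwheel '{"series": [[[0,0.05,0,0,0,0,0.2],[0,0.05,0,0,0,0,0.2]]]}'; done| egrep 'pos|force|rot'
```

```text
tool_pos: [609.3, -118.1, 18.4]
tcp_rot: [-179.8, -0.1, 100.1]
ft_force: [-3.5, 3.5, -2.3]
grip_force: 60.0
tool_pos: [609.8, -118.0, 18.4]
tcp_rot: [-179.8, -0.1, 100.1]
ft_force: [-1.7, 4.0, -2.8]
grip_force: 60.0
tool_pos: [610.1, -118.0, 18.4]
tcp_rot: [-179.8, -0.1, 100.1]
ft_force: [-3.4, 4.8, -3.1]
grip_force: 60.1
tool_pos: [610.2, -117.9, 18.4]
tcp_rot: [-179.7, -0.1, 100.1]
ft_force: [-6.3, 4.1, -0.1]
grip_force: 60.4
```

```bash
for i in 1; do python3 -m handwheel '{"series": [[[0,0.05,0,0,0,0,0.2],[0,0.05,0,0,0,0,0.2]]]}';python3 -m handwheel '{"series": [[[-0.02,0.03,0.03,0,0,0,0.2],[-0.02,0.03,0.03,0,0,0,0.2]]]}' 30; done| egrep 'pos|force|rot'; python3 -c "
from h import *
say()"
```

```text
tool_pos: [610.2, -117.9, 18.4]
tcp_rot: [-179.7, -0.2, 100.1]
ft_force: [-8.6, 5.0, 1.5]
grip_force: 60.6
tool_pos: [610.2, -117.9, 18.3]
tcp_rot: [-179.6, -0.2, 100.1]
ft_force: [-12.0, 4.2, 5.2]
grip_force: 61.0
time 16.95; tool_pos [ 610.21 -117.92   18.3 ]; tcp_rot [-1.7962e+02 -1.7000e-01  1.0009e+02]; ft_force [-12.05   4.23   5.18]; wrist_torque [0.62 1.76 0.01]; finger_gap 28.52; grip_force 61.03;
```

```bash
for i in 1; do python3 -m handwheel '{"series": [[[0.04,-0.15,-0.04,0,0,0,0.2],[0.04,-0.15,-0.04,0,0,0,0.2],[0.04,-0.15,-0.04,0,0,0,0.36],[0.04,-0.15,-0.04,0,0,0,0.4],[0.04,-0.15,-0.04,0,0,0,0.45],[0.04,-0.15,-0.04,0,0,0,0.5],[0.04,-0.15,-0.04,0,0,0,0.5]]]}' 30; done| egrep 'pos|force|rot|gap'
python3 - <<'E'
from h import *
import cv2
C=cams();T,S=C["top"],C["scene"]
a=np.radians(10.07);fx=np.array([np.cos(a),np.sin(a)]);fy=np.array([-fx[1],fx[0]]);o=np.array([587,-100.3])
for xx,yy in((20,65),(20,45),(41,55)):
    w=o+xx*fx+yy*fy;z=39 if xx==20 else 34;p=project(T,[*w,z]);q=blob(T["img"],p,2)
    X=plane(T,q,z)[:2]-o;print(p.round(1),q.round(1),"fix",X@fx,X@fy)
E
```

```text
tool_pos: [612.4, -118.8, 21.0]
tcp_rot: [179.9, 0.0, 100.1]
ft_force: [-0.7, -0.6, 0.8]
finger_gap: 42.8
grip_force: 0.0
[279.4 180.3] [279.1 180.4] fix 19.956116045209228 65.87166890135212
[286.3 179.3] [285.4 179. ] fix 20.972152654146257 47.231461102234164
[281.5 172.8] [281.4 173.2] fix 40.09122113281905 55.57115661330926
```

Cell released against stop and pins: holes now at fixture x ≈ 20.4. Lift off and measure the wing from the initial picture.

```bash
python3 -m handwheel '{"series": [[[0,-0.15,-2,0,0,0,0.5],[0,-0.15,-5,0,0,0,0.6],[0,-0.15,-9,0,0,0,0.6],[0,-0.15,-9,0,0,0,0.6],[0,-0.15,-9,0,0,0,0.6]]]}' | egrep 'pos|force|rot|gap'
python3 - <<'E'
from h import *
t=cv2.imread("top0raw.png").astype(int);b,g,r=t[...,0],t[...,1],t[...,2]
m=((r-np.maximum(g,b))>40);m[:,:270]=0;m[:,310:]=0;m[:150]=0;m[195:]=0
Y,X=np.nonzero(m);w=(r-np.maximum(g,b))[m]
C=cams();T=C["top"]
P=np.array([plane(T,(x,y),66)[:2] for x,y in zip(X,Y)]);c=np.average(P,0,w);ev,v=np.linalg.eigh(np.cov(P.T,aweights=w));d=v[:,1]
d=d if d[1]>0 else -d
print(len(X),c,"wing y axis yaw",np.degrees(np.arctan2(d[1],d[0]))-90, np.sqrt(ev))
say();print(delta([566.5,-68.2,110],99))
E
```

```text
tool_pos: [610.8, -119.0, 111.7]
tcp_rot: [179.9, 0.0, 100.1]
ft_force: [-1.2, 0.4, -0.6]
finger_gap: 51.3
grip_force: 0.0
83 [565.83443268 -66.99312662] wing y axis yaw 9.326990655152954 [ 3.93832245 14.8017071 ]
time 18.65; tool_pos [ 609.72 -118.69  109.8 ]; tcp_rot [-1.7992e+02 -4.0000e-02  1.0008e+02]; ft_force [-0.8   1.01 -0.67]; wrist_torque [-0.05 -0.01 -0.03]; finger_gap 51.53; grip_force 0.0; 
[ 5.728 -3.371 -0.02   0.019]
```

```bash
python3 -m handwheel '{"series": [[[5.73,-3.3,0,0,0,0.02,0.5],[5.73,-3.3,0,0,0,0.02,0.5],[5.73,-3.3,2,0,0,0.02,0.5],[5.73,-3.3,3,0,0,0.02,0.5],[5.73,-3.3,3,0,0,0.02,0.5]]]}' | egrep 'pos|force|rot|gap'
python3 - <<'E'
from h import *
print(delta([566.3,-68.2,47],98.8))
E
```

```text
tool_pos: [567.2, -68.7, 78.7]
tcp_rot: [-179.8, -0.1, 98.9]
ft_force: [-0.6, -0.4, 0.7]
finger_gap: 42.6
grip_force: 0.0
[ 6.600e-02 -8.200e-02  3.169e+00  2.000e-03]
```

```bash
python3 -m handwheel '{"series": [[[0.05,-0.08,1,0,0,0,0.5],[0.05,-0.08,2,0,0,0,0.5],[0.05,-0.08,3.1,0,0,0,0.5],[0.05,-0.08,3.1,0,0,0,0.5],[0.05,-0.08,3.1,0,0,0,0.5]]]}' | egrep 'pos|force|rot|gap'; python3 -m handwheel '{"series": [[[0,0,0,0,0,0,0],[0,0,0,0,0,0,0],[0,0,0,0,0,0,0],[0,0,0,0,0,0,0],[0,0,0,0,0,0,0],[0,0,0,0,0,0,0]]]}' 30 | egrep 'pos|force|rot|gap';python3 - <<'E'
from h import *
say()
E
```

```text
tool_pos: [567.2, -67.9, 49.7]
tcp_rot: [180.0, 0.0, 98.9]
ft_force: [-0.2, 0.5, 0.2]
finger_gap: 42.8
grip_force: 0.0
tool_pos: [566.7, -68.1, 50.3]
tcp_rot: [-179.9, 0.0, 98.9]
ft_force: [-6.1, -1.0, 5.9]
finger_gap: 11.5
grip_force: 32.0
time 20.65; tool_pos [566.67 -68.09  50.27]; tcp_rot [-1.7995e+02  1.0000e-02  9.8940e+01]; ft_force [-6.14 -0.98  5.86]; wrist_torque [-0.06  0.86 -0.06]; finger_gap 11.48; grip_force 31.98;
```

```bash
python3 -m handwheel '{"series": [[[0,-0.1,-0.12,0,0,0,0],[0,-0.1,-0.12,0,0,0,0],[0,-0.1,-0.12,0,0,0,0]]]}' 100 | egrep 'pos|force|rot|gap'; python3 -c "
from h import *
say()"; python3 -m handwheel '{"series": [[[0,0,0,0,0,0.08,0],[0,0,0,0,0,0.16,0],[0,0,0,0,0,0.24,0],[0,0,0,0,0,0.32,0],[0,0,0,0,0,0.4,0],[0,0,0,0,0,0.4,0],[0,0,0,0,0,0.4,0]]]}' | egrep 'pos|force|rot|gap';python3 - <<'E'
from h import *
say()
E
```

```text
tool_pos: [566.4, -68.1, 50.6]
tcp_rot: [180.0, 0.0, 98.9]
ft_force: [6.0, -0.7, -7.9]
finger_gap: 9.7
grip_force: 98.5
time 21.02; tool_pos [566.42 -68.09  50.59]; tcp_rot [1.7996e+02 1.0000e-02 9.8930e+01]; ft_force [ 5.97 -0.74 -7.95]; wrist_torque [-0.15 -1.02 -0.07]; finger_gap 9.66; grip_force 98.49; 
tool_pos: [566.6, -68.1, 50.6]
tcp_rot: [179.9, -0.0, 76.0]
ft_force: [6.3, -0.8, -8.8]
finger_gap: 9.5
grip_force: 98.3
time 21.9; tool_pos [566.63 -68.11  50.59]; tcp_rot [ 1.7993e+02 -1.0000e-02  7.6010e+01]; ft_force [ 6.29 -0.78 -8.77]; wrist_torque [-0.23 -1.09 -0.07]; finger_gap 9.47; grip_force 98.29;
```

```bash
python3 -m handwheel '{"series": [[[0,0.05,0.06,0,0,0.08,0],[0,0.05,0.06,0,0,0.16,0],[0,0.05,0.06,0,0,0.24,0],[0,0.05,0.06,0,0,0.24,0],[0,0.05,0.06,0,0,0.24,0]]]}' | egrep 'pos|rot';python3 - <<'E'
from h import *
import cv2
say()
C=cams();S=C["scene"]
cv2.imwrite("pics/w.png",np.hstack([cv2.resize(c["img"][y:y+75,x:x+75],(400,400),interpolation=2) for c,y,x in((C["top"],150,260),(S,165,165))])[:,:,::-1])
E
```

```text
tool_pos: [566.8, -68.2, 50.5]
tcp_rot: [180.0, -0.0, 62.4]
time 22.52; tool_pos [566.83 -68.2   50.52]; tcp_rot [ 1.7997e+02 -1.0000e-02  6.2370e+01]; ft_force [ 1.64  0.46 -0.08]; wrist_torque [-0.11 -0.37 -0.06]; finger_gap 9.4; grip_force 99.37;
```

View pics/w.png

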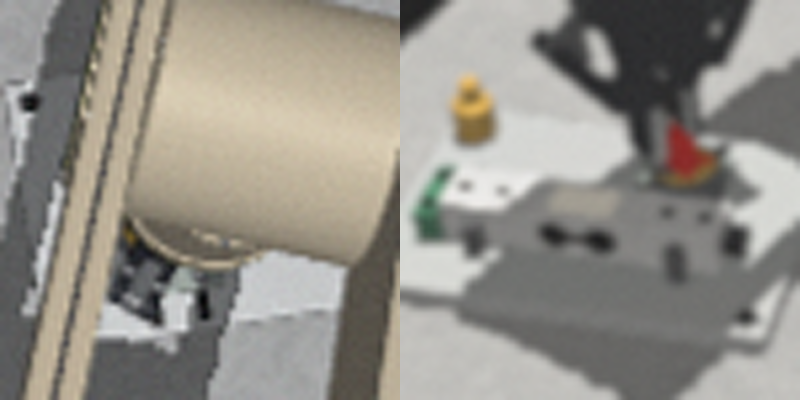

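Scene half: cell lies in the nest, end at the green stop (432,215), flank at both pins (475,240), (676,262); the wing (690,155) has turned. I'll turn on in steps while reading the wrist moment.

```bash
P='from h import *
say()'; python3 -m handwheel '{"series": [[[0,0,0,0,0,0.07,0],[0,0,0,0,0,0.14,0],[0,0,0,0,0,0.14,0],[0,0,0,0,0,0.14,0]]]}' >/dev/null; python3 -c "$P"; python3 -m handwheel '{"series": [[[0,0,0,0,0,0.03,0],[0,0,0,0,0,0.03,0],[0,0,0,0,0,0.03,0]]]}' >/dev/null; python3 -c "$P"; python3 -m handwheel '{"series": [[[0,0,0,0,0,0.03,0],[0,0,0,0,0,0.03,0],[0,0,0,0,0,0.03,0]]]}' >/dev/null; python3 -c "$P"
```

```text
time 23.12; tool_pos [566.89 -68.23  50.51]; tcp_rot [ 1.7997e+02 -2.0000e-02  5.4350e+01]; ft_force [ 1.56 -0.44  1.22]; wrist_torque [-0.13 -0.38 -0.07]; finger_gap 9.33; grip_force 99.66; 
time 23.5; tool_pos [566.9  -68.26  50.51]; tcp_rot [ 1.7996e+02 -2.0000e-02  5.2540e+01]; ft_force [ 1.91 -0.42  2.19]; wrist_torque [-0.19 -0.47 -0.08]; finger_gap 9.66; grip_force 99.94; 
time 23.88; tool_pos [566.89 -68.24  50.49]; tcp_rot [ 1.7997e+02 -2.0000e-02  5.0810e+01]; ft_force [2.52 0.44 5.12]; wrist_torque [-0.21 -0.54 -0.09]; finger_gap 9.81; grip_force 100.17;
```

```bash
P='from h import *
say()'; python3 -m handwheel '{"series": [[[0,0,0,0,0,0.03,0],[0,0,0,0,0,0.03,0],[0,0,0,0,0,0.03,0]]]}' >/dev/null; python3 -c "$P"; python3 -m handwheel '{"series": [[[0,0,0,0,0,0.03,0],[0,0,0,0,0,0.03,0],[0,0,0,0,0,0.03,0]]]}' >/dev/null; python3 -c "$P"
```

```text
time 24.25; tool_pos [566.89 -68.27  50.48]; tcp_rot [ 1.7997e+02 -2.0000e-02  4.9060e+01]; ft_force [ 2.56 -1.26  5.6 ]; wrist_torque [-0.15 -0.59 -0.09]; finger_gap 9.45; grip_force 100.29; 
time 24.62; tool_pos [566.91 -68.27  50.51]; tcp_rot [ 1.7996e+02 -2.0000e-02  4.7350e+01]; ft_force [ 3.05 -0.13  4.07]; wrist_torque [-0.28 -0.61 -0.06]; finger_gap 9.56; grip_force 100.28;
```

```bash
cat > t.py <<'E'
from bench import status
import numpy as np
s=status.sense();print(round(s["time"],2),"yaw",s["tcp_rot"][2].round(2),"F",s["ft_force"].round(1),"M",s["wrist_torque"].round(3),"j6",s["joint_efforts"][5].round(3))
E
for k in 1; do python3 -m handwheel '{"series": [[[0,0,0,0,0,0.03,0],[0,0,0,0,0,0.03,0],[0,0,0,0,0,0.03,0]]]}' >/dev/null; python3 t.py; python3 -m handwheel '{"series": [[[0,0,0,0,0,0.03,0],[0,0,0,0,0,0.03,0],[0,0,0,0,0,0.03,0]]]}' >/dev/null; python3 t.py;  done
```

```text
25.0 yaw 45.63 F [ 3.5 -1.1  4.7] M [-0.269 -0.576 -0.093] j6 -0.07
25.38 yaw 43.91 F [ 2.8 -0.3  4.8] M [-0.199 -0.667 -0.009] j6 -0.07
```

```bash
for k in 1; do python3 -m handwheel '{"series": [[[0,0,0,0,0,0.03,0],[0,0,0,0,0,0.03,0],[0,0,0,0,0,0.03,0]]]}' >/dev/null; python3 t.py; python3 -m handwheel '{"series": [[[0,0,0,0,0,0.03,0],[0,0,0,0,0,0.03,0],[0,0,0,0,0,0.03,0]]]}' >/dev/null; python3 t.py;  done
```

```text
25.75 yaw 42.17 F [ 3.3 -0.   5.5] M [-0.194 -0.617 -0.049] j6 -0.066
26.12 yaw 40.45 F [ 3.1 -1.1  4.5] M [-0.249 -0.577 -0.104] j6 -0.07
```

```bash
for k in 1; do python3 -m handwheel '{"series": [[[0,0,0,0,0,0.03,0],[0,0,0,0,0,0.03,0],[0,0,0,0,0,0.03,0]]]}' >/dev/null; python3 t.py; python3 -m handwheel '{"series": [[[0,0,0,0,0,0.03,0],[0,0,0,0,0,0.03,0],[0,0,0,0,0,0.03,0]]]}' >/dev/null; python3 t.py;  done
```

```text
26.5 yaw 38.74 F [ 3. -1.  5.] M [-0.278 -0.594 -0.056] j6 -0.01
26.88 yaw 37.02 F [ 2.9 -1.2  5. ] M [-0.333 -0.53   0.114] j6 0.12
```

```bash
for k in 1; do python3 -m handwheel '{"series": [[[0,0,0,0,0,0.03,0],[0,0,0,0,0,0.03,0],[0,0,0,0,0,0.03,0]]]}' >/dev/null; python3 t.py;  done
```

```text
27.25 yaw 35.32 F [ 3.  -1.2  4.9] M [-0.303 -0.517  0.255] j6 0.283
```

The lobe bears from about yaw 39. The moment is now 0.35 N m above free; a little more brings it to target.

```bash
for k in 1; do python3 -m handwheel '{"series": [[[0,0,0,0,0,0.02,0],[0,0,0,0,0,0.02,0],[0,0,0,0,0,0.02,0],[0,0,0,0,0,0.02,0]]]}' >/dev/null; python3 t.py;  done
```

```text
27.75 yaw 34.19 F [ 2.8 -1.   5.4] M [-0.294 -0.486  0.403] j6 0.421
```

```bash
python3 -m handwheel '{"series": [[[0,0,0,0,0,0,0.3],[0,0,0,0,0,0,0.4],[0,0,0,0,0,0,0.45],[0,0,-1,0,0,0,0.45],[0,0,-4,0,0,0,0.45],[0,0,-8,0,0,0,0.45],[0,0,-14,0,0,0,0.45],[0,0,-14,0,0,0,0.45]]]}' | egrep 'pos|force|rot|gap'; python3 -c "
from h import *
say();print(delta([430,100,230],34))"
```

```text
tool_pos: [570.4, -69.0, 197.9]
tcp_rot: [179.5, -0.5, 34.2]
ft_force: [0.1, -0.2, -0.2]
finger_gap: 38.4
grip_force: 0.0
time 28.75; tool_pos [570.36 -68.96 197.9 ]; tcp_rot [179.51  -0.47  34.19]; ft_force [ 0.12 -0.18 -0.23]; wrist_torque [ 0.01 -0.04  0.04]; finger_gap 38.44; grip_force 0.0; 
[-2.1150e+00 -2.1864e+01 -3.2100e+00  3.0000e-03]
```

Move clear so both cameras see the nest, then verify.

```bash
python3 -m handwheel '{"series": [[[-2,-8,-4,0,0,0,0.45],[-3,-14,-4,0,0,0,0.45],[-4,-20,-4,0,0,0,0.45],[-5,-26,-4,0,0,0,0.45],[-6,-32,-4,0,0,0,0.45],[-6,-32,-4,0,0,0,0.45],[-6,-32,-4,0,0,0,0.45],[-6,-32,-4,0,0,0,0.45]]]}' | egrep 'pos|force|rot|gap'
python3 - <<'E'
from h import *
C=cams();T,S=C["top"],C["scene"]
a=np.radians(10.07);fx=np.array([np.cos(a),np.sin(a)]);fy=np.array([-fx[1],fx[0]]);o=np.array([587,-100.3])
for xx,yy in((20,65),(20,45),(20,-45),(20,-65),(41,55),(41,-55)):
    w=o+xx*fx+yy*fy;z=39 if xx==20 else 34;p=project(T,[*w,z]);q=blob(T["img"],p,2)
    X=plane(T,q,z)[:2]-o;print(q.round(1),"fix",(X@fx).round(1),(X@fy).round(1))
cv2.imwrite("pics/f.png",np.hstack([cv2.resize(c["img"][y:y+75,x:x+100],(400,300),interpolation=2) for c,y,x in((T,148,255),(S,170,150))])[:,:,::-1])
E
```

```text
tool_pos: [337.5, 162.4, 230.2]
tcp_rot: [180.0, -0.0, 34.2]
ft_force: [0.1, 0.2, -0.3]
finger_gap: 38.1
grip_force: 0.0
[279.  180.2] fix 20.4 66.0
[285.9 179.1] fix 20.5 46.0
[317.  174.5] fix 20.1 -44.1
[323.9 173.4] fix 20.1 -64.2
[281.2 172.8] fix 41.3 55.8
[318.4 167. ] fix 41.5 -52.4
```

View pics/f.png

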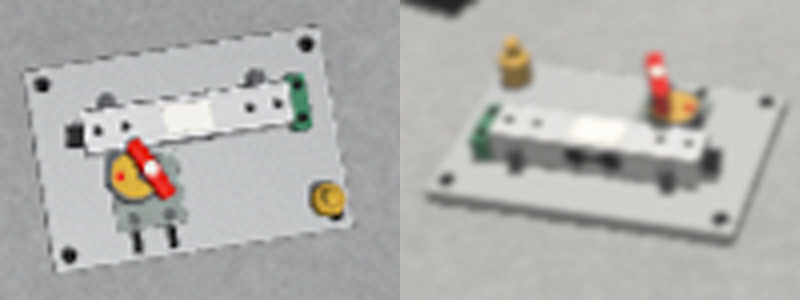

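The picture shows the cell square in the nest: plain end at the green stop (300,100), flank at both pins (105,100) and (255,77), and the lobe (135,175) bearing on it. The holes read fixture x 20.1 to 20.5.

```bash
python3 -c "
from bench import r
print(r.hand_in())"
```

```text
the job is handed in; nothing more can be done
None
```

I handed the job in: the cell lies against the end stop and both pins, clamped at an estimated 11–18 N (from the wrist torque); no verdict was returned.

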